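Bring a V-block home in the jig corner and lock the stop

ROBOT

A 6-joint arm with a two-finger parallel gripper is mounted at the origin on a cart in front of the work surface, level with it; the furniture and walls round the work are solid. World frame = base frame: x ahead of the robot, y to its left, z up, the work surface at z = 0. Lengths are in m, angles in rad, forces in N, time in s.
With the tool pointing down it reaches from about 0.35 to 0.975 m from the base axis. Payload 4.9 kg.
Tool frame: the origin (TCP) lies midway between the tips of the shut fingers; the grasp point (between the pads) lies 19 mm behind it; z points along the fingers, y is the direction in which the jaws open and shut (so a half turn about z gives the same grasp; the last joint's range is limited). The gripper opens to 85 mm and grips with 20 to 120 N. Pads are 22 mm wide; open, the fingers measure 114 mm over their backs; the gripper's body (76 mm by 85 mm) begins 54 mm behind the grasp point. The pads swing forward as they close: fully open they stand 13 mm farther back than shut.
Start: joints at [-1.423, 0.053, 1.613, -0, 1.476, -0.119], TCP at [0.165, -0.603, 0.231] pointing down, gripper open.
Joint ranges: [-3.01, 3.01], [-1.01, 2.22], [0.06, 2.58], [-1.02, 4.17], [0.09, 2.62], [-3.14, 3.14]. Speed limits (rad/s): [2.57, 2.57, 3.14, 3.14, 3.14, 3.14].

INTERFACE

Orientations are given as a rotation vector (axis times angle).
In Python, from station import ctrl gives the robot as it stands.
- The arm moves only by the tool drive_tool, never from a script. Its argument "moves" is one flat list of numbers, 7 for each row, row after row: the turn, a rotation vector about the world's x, y, z in degrees, then the shift along the world's x, y, z in m, then the closure, from 0 (fully open) to 1 (shut). A call has exactly 5 rows; each row shifts and turns the commanded pose from where the row before left it; what a row does not reach is not made up. A row lasts 1/8 s, in which the tool goes at most 62.5 mm and 10.7 degrees, less where a joint would pass 70% of its speed; a pose out of reach is approached as far as the arm can. A call is refused whole if a number of a shift passes 0.0625 or a number of a turn 10.7, either way. A call with a gripper value outside its range is refused whole. The fingers move at their own pace and stop on an object; "newtons" is the grip in N (left out, the last holds). Time passes only in rows, so rows that do not move let the fingers close, or fill a call up. It gives the time, the measured TCP pose, the force and the opening at its end, in the units of the state.
- ctrl.get_obs(): the state, without advancing time (a new reading comes with each control period).
- ctrl.get_image(name): name is "scene" or "top"; returns the picture (480x640x3 uint8, red, green, blue); there is no depth.
- ctrl.get_calibration(name): a dict with "fx", "fy", "cx", "cy" (pixels), "k1" (the pictures are not rectified: a ray, as slopes to the right and down, at radius r is drawn at 1 + k1 r^2 times it, then the intrinsics apply), "rvec" (rotation vector, rad) and "tvec" (3), from world to camera coordinates, as OpenCV has them. Camera axes: x right, y down, z forward; pixel columns grow to the right and rows downward; lengths in m; the calibration is good to about 2 mm. A picture is of the moment at which its call begins. get_calibration takes no time and is no camera call.
- ctrl.finish_job(): hands the job in, once; it reports no verdict.
The state is a dict: "t": time; "q": joint angles; "dq": joint speeds; "effort": joint torques, N m; "tool_pos": TCP position; "tool_rot": TCP orientation; "contact_force": force on the tool from outside, world axes, zero at the start; "wrist_torque": the same for the moment, N m; "opening": finger opening in m.
Only numpy, scipy, OpenCV 4.12 (cv2) and the standard library are available. Lean on these libraries where they do the work, as an engineer would, in place of code of your own. Each camera call takes 0.05 s, during which the arm holds its last target.

TASK

Put the V-block into the corner of the locating jig: standing on the jig plate, groove up and running along the back fence, one long side flush against the fence and one end just touching the nose of the stop pin. The pin is already set but its clamp is loose, so feel for it gently and do not push it back; then, with the block home, turn the hex lock nut above the pin clockwise until it is tight. Leave the other blocks and the electrode where they stand.

Things in the scene. Friction and masses are not known exactly. Their poses are not given: they have to be found in the camera images.
- v_block: Ground steel V-block, 40 (x) x 52 (y) x 34 (z) mm, 0.33 kg (+-20 %), slides along the plate with 2 to 3 N; V groove open at the top and running along its own y, so the two long sides face its +-x and the two grooved ends face its +-y. Origin: centre of its underside. Starts upright on the bench in one of three places to the left of the jig, the other two holding plain blocks.
- jig: Locating jig fixed to the bench; origin: centre of the underside of its plate, z up. Plate 110 (x) x 190 (y) x 10 mm; its top carries the block. Back fence along the plate's whole +x edge: inner face at x = +35, 20 mm thick, top at z = 40. Clamp boss at the +y end: x -10 to +35, y +57 to +95, top at z = 50. A block at home has its centre at x = +15 mm.
- pin_hole (a point): Point in the jig's frame at x = +15, y = +57, z = 22 mm (axes as the jig's) where the steel stop pin, 10 mm thick, comes out of the boss towards -y. Its flat round nose, 16 mm across, 6 mm thick, ends 8 to 28 mm out of the boss: this setting differs every time and no reading gives it. Pushed with more than about 18 N the pin slides back into the boss.
- lock_nut (a joint): Turn of the lock nut, rad: grows clockwise seen from above; 1.2 is tight (end of its travel), it starts between 0 and 0.4; friction about 0.1 N m.
- nut_mid (a point): Middle of the hex lock nut, on its vertical axis, at x = +12.5, y = +76, z = 60.5 mm in the jig's frame; turns with the nut. Nut 30 mm across flats, 16 mm high (z = 52.5 to 68.5 in the jig's frame); one pair of flats faces the point's +-x, the others lie 60 degrees round. A 16 mm stud stands 7.5 mm out of its top.
- nest_block_1: Plain drilled block, 40 x 60 x 18 mm, loose, to be left alone; origin: centre of its underside.
- nest_block_2: Plain drilled block, 35 x 45 x 22 mm, loose, to be left alone; origin: centre of its underside.
- electrode: Copper electrode standing upright, 18 mm thick, 42 mm high, loose, to be left alone; origin: centre of its underside.
Not all that is in view belongs to the job. Several things have the shape of the v_block; the one meant has the colours described above.

How it is judged:
On the way, in this order (a step that is already met when the one before it is completed fails the run):
1. the V-block is home: flush along the fence and its end at the nose of the pin (x of v_block in the frame of jig above 0.0132 m and angle between v_block's own z axis and vertical below 0.06 rad and angle between the y axis of v_block and the y axis of jig, either way round below 0.06 rad and height (world z) of v_block below 0.0125 m and (y of stop_pin_c0 in the frame of v_block between 0.0265 and 0.0308 m or y of stop_pin_c0 in the frame of v_block between -0.0308 and -0.0265 m)), for 0.2 s.
2. the lock nut is tight (value of joint lock_nut above 1.1 rad), for 0.1 s.
At the end, for the whole second after the job is handed in: The V-block stands still on the jig plate, groove up and parallel to the fence within 0.06 rad, its long side within 1.8 mm of the fence and its end within 1.8 mm of the pin's nose; the lock nut is turned past 1.1 rad (all of step 1 and value of joint lock_nut above 1.1 rad and linear speed of v_block below 0.01 m/s); the robot touches nothing.
It fails at once if the stop pin is pushed more than 2.5 mm from its setting (distance of stop_pin_c0 from where it was at the start of the episode above 0.0025 m).
It fails at once if another block is shifted more than 20 mm (distance of any of nest_block_1, nest_block_2 from where it was at the start of the episode above 0.02 m).
It fails at once if the electrode is shifted more than 20 mm or knocked over (distance of electrode from where it was at the start of the episode above 0.02 m or angle between electrode's own z axis and vertical above 0.5 rad).
It also fails if it takes over 64 s, if anything falls off the work surface, if the arm or the gripper's body presses on something with over 40 N, if the wrist force passes 120 N, or if a joint passes its speed limit or range.

## Working session

There is one attempt and no reset: what is moved stays moved. The work goes in short steps, Python scripts to look and compute and a tool call to move; the robot and the scene stay as the last step left them, time stands still between calls to the robot, and variables do not carry over. Pictures are saved under pics/ and viewed, and the job is handed in when it is done.

Besides the shell and the picture viewer there is one more tool, called after "Emit:" by a JSON object that holds its "op" and its "data". drive_tool: Moves the arm, as the interface text tells. Its arguments: {"type":"object","properties":{"moves":{"type":"array","items":{"type":"number"}},"newtons":{"type":"number"}},"required":["moves"]}

```bash
ls; mkdir -p pics
python3 - <<'E'
from station import ctrl
import cv2
for n in("scene","top"):
    im=ctrl.get_image(n); cv2.imwrite(f"pics/{n}0.png",im[:,:,::-1]); print(n,ctrl.get_calibration(n))
print(ctrl.get_obs())
E
```

```text
pics
scene {'fx': 484.72813170019657, 'fy': 484.72813170019657, 'cx': 325.93870738199314, 'cy': 237.2489520797234, 'k1': -0.10091616643873272, 'rvec': array([ 1.10369779, -2.48774264,  0.9067393 ]), 'tvec': array([0.52475086, 0.26961674, 0.77506686])}
top {'fx': 561.7290658111593, 'fy': 561.7290658111593, 'cx': 326.1534228442428, 'cy': 253.2150932672196, 'k1': -0.09882337068410132, 'rvec': array([ 2.16278875, -2.1184904 ,  0.19704386]), 'tvec': array([0.16315701, 0.58795986, 1.05522146])}
{'t': 0.1, 'q': array([-1.42301080e+00,  5.32815746e-02,  1.61418895e+00, -2.66541838e-05,
        1.47599972e+00, -1.19026255e-01]), 'dq': array([ 3.91949347e-04, -1.49412541e-03, -2.46416389e-03,  6.01685977e-04,
        2.77424419e-05,  4.22095613e-04]), 'effort': array([ 1.62733968e-04, -3.94902098e+01, -3.71363139e+01, -5.46959120e-05,
        3.93737151e-03, -8.18866511e-06]), 'tool_pos': array([ 0.16467751, -0.60231563,  0.23017243]), 'tool_rot': array([-3.11181755e+00, -4.17619221e-01,  8.40305829e-05]), 'contact_force': array([-0.4682765 , -0.24219473,  0.09580656]), 'wrist_torque': array([-0.01367766,  0.00885427,  0.03118606]), 'opening': 0.08536198358432316}
```

View pics/scene0.png

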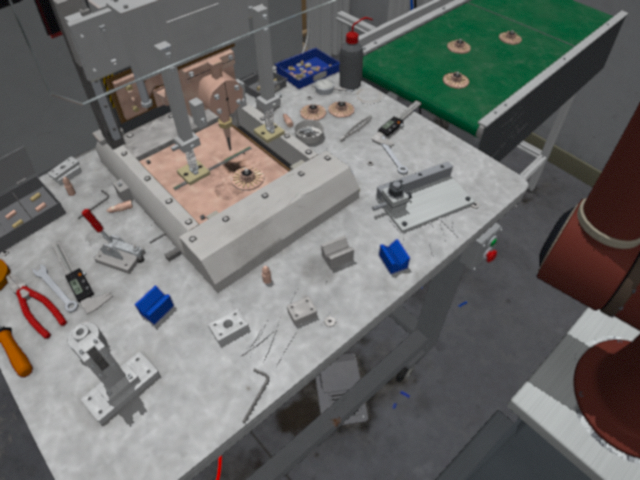

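View pics/top0.png

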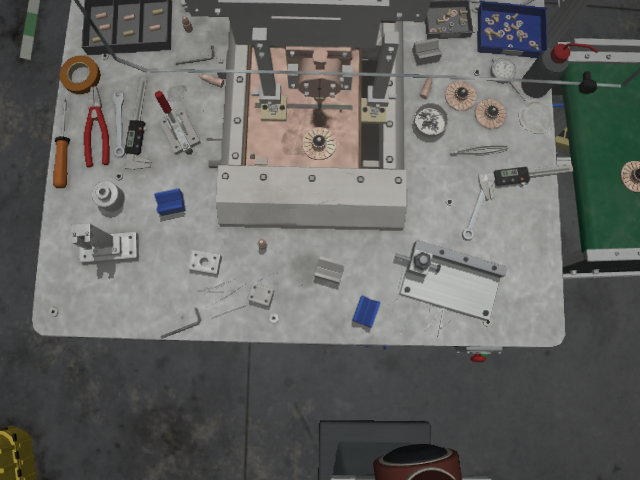

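The scene shows a steel-grey V-block at top (328,271) / scene (338,254). Blue V-shapes sit at top (170,202) and (367,312), and another grey one is far back at (427,50). The steel one in the nest row at (328,271) fits, being ground steel and left of the jig. The jig is around top (450,280), with its nut at (422,260).

```bash
cat > h.py <<'E'
import numpy as np, cv2
from station import ctrl
def cam(n):
    c=ctrl.get_calibration(n); R=cv2.Rodrigues(c['rvec'])[0]; K=np.array([[c['fx'],0,c['cx']],[0,c['fy'],c['cy']],[0,0,1]])
    D=np.array([c['k1'],0,0,0,0.]); return K,D,R,np.array(c['tvec']).reshape(3),c['rvec']
def plane(n,px,z):
    K,D,R,t,_=cam(n); px=np.array(px,float).reshape(-1,1,2)
    u=cv2.undistortPoints(px,K,D).reshape(-1,2); d=np.c_[u,np.ones(len(u))]@R; o=-R.T@t
    return o+d*((z-o[2])/d[:,2])[:,None]
def proj(n,P):
    K,D,R,t,rv=cam(n); return cv2.projectPoints(np.array(P,float).reshape(-1,3),rv,t,K,D)[0].reshape(-1,2)
def tri(p1,p2):
    A=[];b=[]
    for n,p in(("scene",p1),("top",p2)):
        K,D,R,t,_=cam(n); u=cv2.undistortPoints(np.array(p,float).reshape(1,1,2),K,D).reshape(2)
        for k in range(2): A.append(R[k]-u[k]*R[2]); b.append(u[k]*t[2]-t[k])
    return np.linalg.lstsq(np.array(A),np.array(b),rcond=None)[0]
E
python3 - <<'E'
import cv2
s=cv2.imread("pics/scene0.png");t=cv2.imread("pics/top0.png")
cv2.imwrite("pics/c1.png",cv2.resize(t[225:345,280:520],None,fx=3.3,fy=3.3,interpolation=cv2.INTER_CUBIC))
cv2.imwrite("pics/c2.png",cv2.resize(s[150:290,300:500],None,fx=4,fy=4,interpolation=cv2.INTER_CUBIC))
from h import *
for n,p in(("top",(328,271)),("top",(170,202)),("top",(427,50)),("top",(422,258))):print(p,plane(n,p,0.02))
E
```

```text
(328, 271) [[0.55315529 0.17049885 0.02      ]]
(170, 202) [[0.68879254 0.497677   0.02      ]]
(427, 50) [[ 1.04595948 -0.03750503  0.02      ]]
(422, 258) [[ 0.58370105 -0.01924155  0.02      ]]
```

View pics/c1.png

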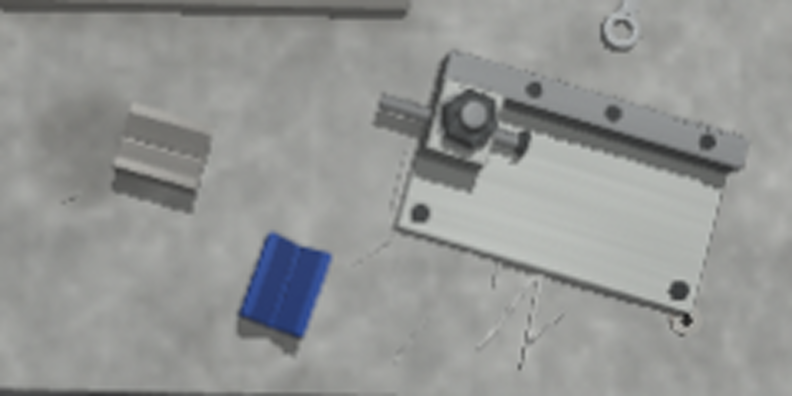

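View pics/c2.png

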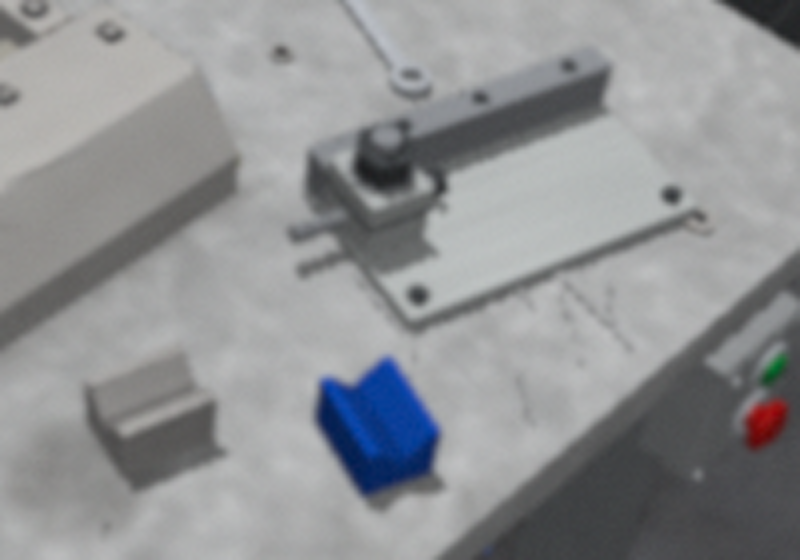

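Run:
```python
import cv2
s=cv2.imread("pics/scene0.png");t=cv2.imread("pics/top0.png")
def crop(im,x0,x1,y0,y1,f,name):
    c=cv2.resize(im[y0:y1,x0:x1],None,fx=f,fy=f,interpolation=cv2.INTER_CUBIC)
    for x in range(x0,x1,10): cv2.line(c,((x-x0)*f+f//2,0),((x-x0)*f+f//2,5 if x%50 else 14),(0,0,255),1)
    for y in range(y0,y1,10): cv2.line(c,(0,(y-y0)*f+f//2),(5 if y%50 else 14,(y-y0)*f+f//2),(0,0,255),1)
    cv2.imwrite(name,c)
crop(t,390,510,235,325,6,"pics/d1.png"); crop(s,370,480,155,230,7,"pics/d2.png")
crop(t,305,355,250,295,12,"pics/d3.png"); crop(s,315,360,230,275,12,"pics/d4.png")
```

```text
(no output)
```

View pics/d1.png

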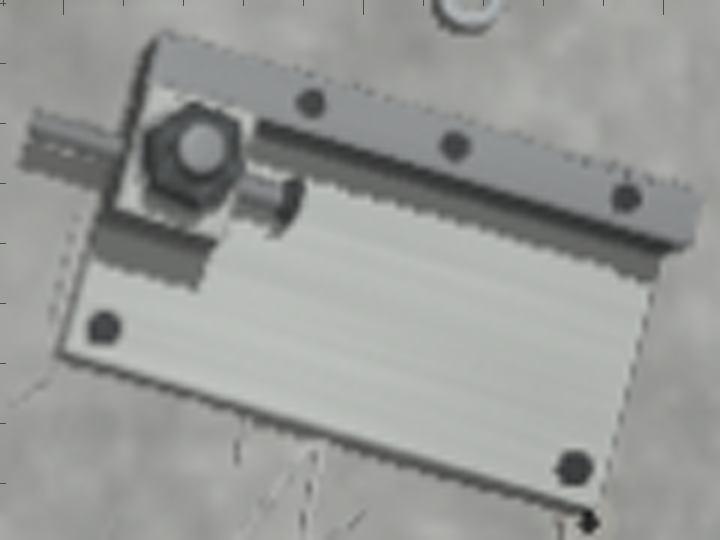

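View pics/d2.png

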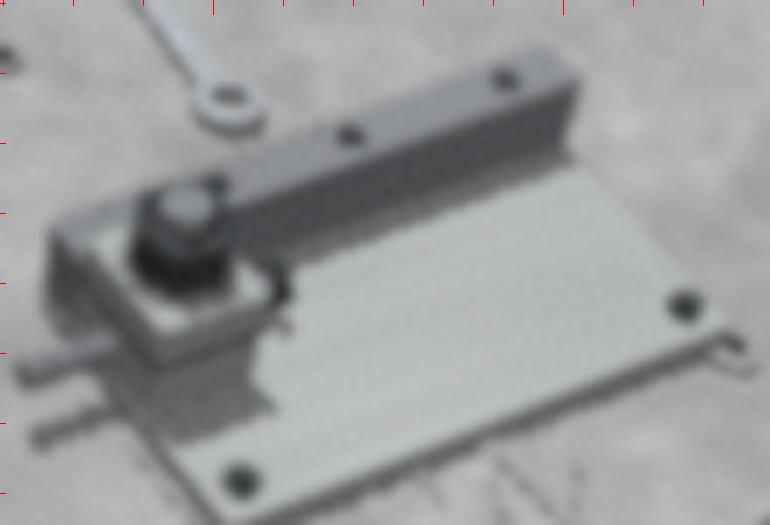

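View pics/d3.png

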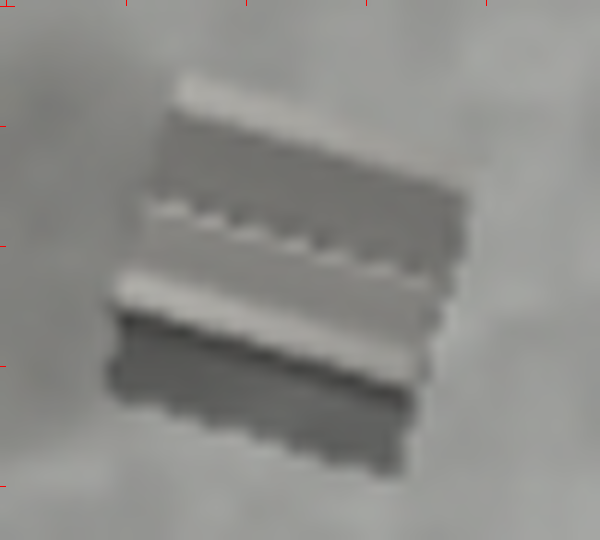

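View pics/d4.png

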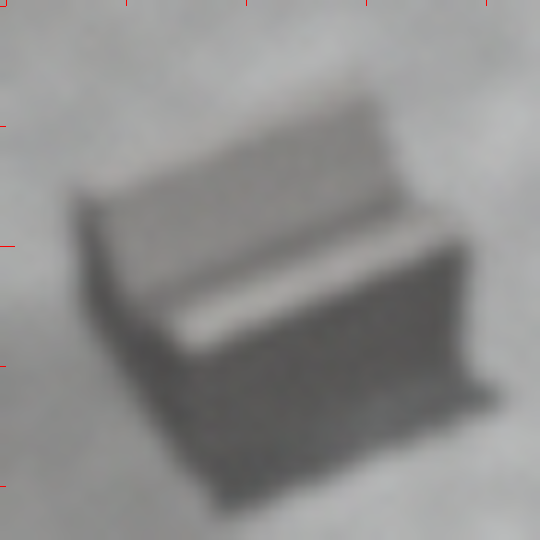

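```bash
cat > m.py <<'E'
from h import *
def fit(L,W):
    L=np.array(L);W=np.array(W)[:,:2]; a=(L-L.mean(0)); b=W-W.mean(0)
    z=np.sum((a[:,0]-1j*a[:,1])*(b[:,0]+1j*b[:,1])); th=np.angle(z); R=np.array([[np.cos(th),-np.sin(th)],[np.sin(th),np.cos(th)]])
    t=W.mean(0)-R@L.mean(0); return t,th,(W-(L@R.T+t))*1000
E
python3 - <<'E'
from m import *
def run(n,f,o,pts):
    L=[];W=[]
    for l,c,z in pts:
        px=(np.array(c)+.5)/f-.5+np.array(o); W.append(plane(n,px,z/1000)[0]); L.append(np.array(l)/1000)
    return L,W
J=run("top",6,(390,235),[((55,95),(162,33),40),((55,-95),(705,190),40),((35,-95),(692,247),40),((-55,95),(60,351),10),((-55,-95),(597,514),10),((12.5,76),(203,147),76)])
t,th,r=fit(*J);print("jig top",t,np.degrees(th));print(r.round(1))
J2=run("scene",7,(370,155),[((55,-95),(548,48),40),((35,-95),(580,80),40),((55,95),(52,222),40),((-55,-95),(730,333),10),((-55,95),(222,520),10),((12.5,76),(187,205),76)])
t2,th2,r2=fit(*J2);print("jig scene",t2,np.degrees(th2));print(r2.round(1))
V=run("top",12,(305,250),[((20,26),(183,73),34),((20,-26),(470,190),34),((-20,-26),(415,385),34),((-20,26),(112,300),34)])
tv,tvh,r=fit(*V);print("v top",tv,np.degrees(tvh));print(r.round(1))
V=run("scene",12,(315,230),[((20,26),(80,190),34),((20,-26),(362,78),34),((-20,-26),(470,238),34),((-20,26),(185,352),34)])
tv,tvh,r=fit(*V);print("v sc",tv,np.degrees(tvh));print(r.round(1))
# nose
for n,c,f,o,t_,th_ in(("top",(296,203),6,(390,235),t,th),("scene",(280,283),7,(370,155),t2,th2)):
    p=plane(n,(np.array(c)+.5)/f-.5+np.array(o),.022)[0,:2]-t_; c_,s_=np.cos(th_),np.sin(th_); print("nose",n,p@np.array([[c_,-s_],[s_,c_]]))
from scipy.spatial.transform import Rotation as R
print(R.from_rotvec(ctrl.get_obs()['tool_rot']).as_matrix().round(3))
E
```

```text
jig top [ 0.53951225 -0.08132441] -15.580799197717354
[[-1.6 -0.3]
 [ 0.4 -0.1]
 [ 0.4 -0.4]
 [ 0.6  0.1]
 [-0.3  0.7]
 [ 0.5  0. ]]
jig scene [ 0.54194957 -0.07562996] -16.225566896270674
[[-0.5  1.6]
 [ 2.   0.5]
 [-2.3 -1.3]
 [ 0.1  2.5]
 [ 2.1 -2.8]
 [-1.4 -0.5]]
v top [0.55474234 0.16859298] -16.987062868119267
[[ 0.2  0. ]
 [-3.1  1.9]
 [ 2.5 -1.2]
 [ 0.4 -0.8]]
v sc [0.55688129 0.17324338] -15.340354812663533
[[-1.6  0.3]
 [-1.2  0.3]
 [ 1.4 -0. ]
 [ 1.4 -0.6]]
nose top [0.01488269 0.03343152]
nose scene [0.0146695  0.03200266]
[[ 0.965  0.264 -0.   ]
 [ 0.264 -0.965  0.002]
 [ 0.    -0.002 -1.   ]]
```

V-block at about (0.556, 0.171), yaw −16°. Jig at about (0.540, −0.080), yaw −15.7°. The pin nose is at about jig y = +33 mm. The crop confirms it is the grey steel block (both blue ones are rejected). Moving above it now.

Emit:
{"op": "drive_tool", "data": {"moves": [0, 0, 10, 0.026, 0.0515, 0, 0.3, 0, 0, 10, 0.026, 0.0515, 0, 0.3, 0, 0, 10, 0.026, 0.0515, 0, 0.3, 0, 0, 10, 0.026, 0.0515, 0, 0.3, 0, 0, 10, 0.026, 0.0515, 0, 0.3], "newtons": 40}}

```text
t: 0.72
tool_pos: [0.2952, -0.3435, 0.2308]
tool_rot: [-2.641, -1.701, -0.0]
contact_force: [0.8, 0.1, 0.4]
opening: 0.0598
```

Emit:
{"op": "drive_tool", "data": {"moves": [0, 0, 8.7, 0.026, 0.0515, 0, 0.3, 0, 0, 0, 0.026, 0.0515, 0, 0.3, 0, 0, 0, 0.026, 0.0515, 0, 0.3, 0, 0, 0, 0.026, 0.0515, 0, 0.3, 0, 0, 0, 0.026, 0.0515, 0, 0.3]}}

```text
t: 1.35
tool_pos: [0.4251, -0.086, 0.2311]
tool_rot: [2.509, 1.89, 0.0]
contact_force: [0.3, -0.8, 0.0]
opening: 0.0594
```

Emit:
{"op": "drive_tool", "data": {"moves": [0, 0, 0, 0.026, 0.0515, -0.01, 0.3, 0, 0, 0, 0.026, 0.0515, -0.02, 0.3, 0, 0, 0, 0.026, 0.0515, -0.02, 0.3, 0, 0, 0, 0.026, 0.0515, -0.02, 0.3, 0, 0, 0, 0.026, 0.0515, -0.02, 0.3]}}

```text
t: 1.98
tool_pos: [0.5551, 0.1715, 0.1403]
tool_rot: [2.509, 1.891, -0.001]
contact_force: [0.3, -0.5, 1.0]
opening: 0.0599
```

Emit:
{"op": "drive_tool", "data": {"moves": [0, 0, 0, 0, 0, -0.02, 0.3, 0, 0, 0, 0, 0, -0.02, 0.3, 0, 0, 0, 0, 0, -0.02, 0.3, 0, 0, 0, 0, 0, -0.02, 0.3, 0, 0, 0, 0, 0, -0.01, 0.3]}}

```text
t: 2.6
tool_pos: [0.5539, 0.1688, 0.0496]
tool_rot: [-2.51, -1.888, 0.003]
contact_force: [0.2, 0.4, -0.1]
opening: 0.0599
```

```bash
cat > pic.py <<'E'
import sys,cv2
from station import ctrl
n,x0,x1,y0,y1,f,name=sys.argv[1],*map(int,sys.argv[2:7]),sys.argv[7]
t=ctrl.get_image(n)[:,:,::-1]; cv2.imwrite(f"pics/{name}_full.png",t)
c=cv2.resize(t[y0:y1,x0:x1],None,fx=f,fy=f,interpolation=cv2.INTER_CUBIC)
for x in range(x0,x1,10): cv2.line(c,((x-x0)*f+f//2,0),((x-x0)*f+f//2,5 if x%50 else 14),(0,0,255),1)
for y in range(y0,y1,10): cv2.line(c,(0,(y-y0)*f+f//2),(5 if y%50 else 14,(y-y0)*f+f//2),(0,0,255),1)
cv2.imwrite(f"pics/{name}.png",c)
E
python3 pic.py scene 270 410 190 290 5 e1; python3 pic.py top 270 390 210 310 5 e2
```

```text
(no output)
```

View pics/e1.png

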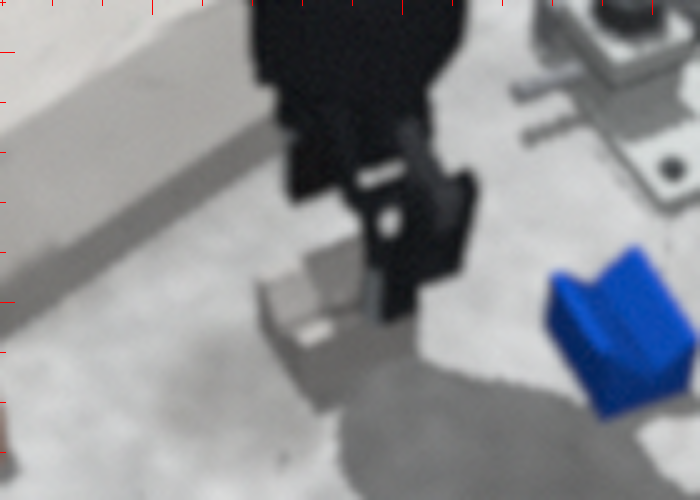

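View pics/e2.png

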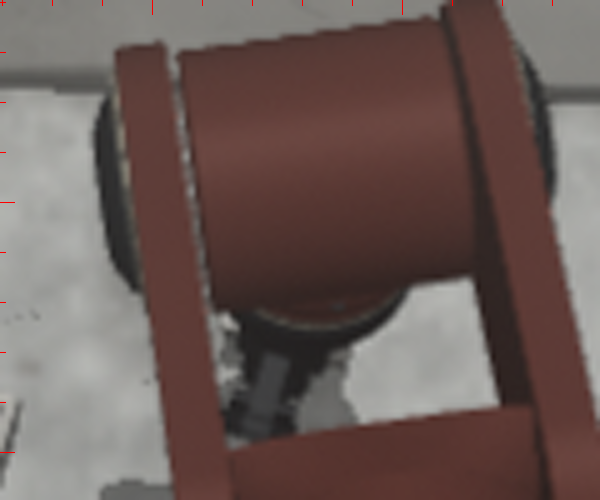

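Run:
```python
from m import *
p=np.array([.5539,.1688,.0496]); u=np.array([.961,-.276,0])
for z in(0.056,.06):
  for s in(-.03,.03): print(z,s,(proj("scene",[p+u*s+[0,0,z-.0496]])[0]-[270,190])*5)
for n in("scene","top"): K,D,R,t,_=cam(n); print(n,-R.T@t)
```

```text
0.056 -0.03 [389.39886447 304.40263311]
0.056 0.03 [316.87119598 195.04189247]
0.06 -0.03 [389.82748343 297.72619425]
0.06 0.03 [317.04420343 188.25070076]
scene [0.14025191 0.58667223 0.76480741]
top [0.39977901 0.19052291 1.13564392]
```

Emit:
{"op": "drive_tool", "data": {"moves": [0, 0, 0, 0.002, 0.002, -0.02, 0.3, 0, 0, 0, 0, 0, -0.016, 0.3, 0, 0, 0, 0, 0, -0.008, 0.3, 0, 0, 0, 0, 0, 0, 0.9, 0, 0, 0, 0, 0, 0, 0.9], "newtons": 40}}

```text
t: 3.32
tool_pos: [0.5569, 0.1717, 0.0073]
tool_rot: [2.509, 1.89, 0.0]
contact_force: [0.2, -0.3, -2.6]
opening: 0.0397
```

Emit:
{"op": "drive_tool", "data": {"moves": [0, 0, 0, 0, 0, 0, 0.9, 0, 0, 0, 0, 0, 0, 0.9, 0, 0, 0, 0, 0, 0, 0.9, 0, 0, 0, 0, 0, 0, 0.9, 0, 0, 0, 0, 0, 0, 0.9], "newtons": 60}}

```text
t: 3.95
tool_pos: [0.5568, 0.1716, 0.0073]
tool_rot: [-2.509, -1.89, 0.0]
contact_force: [-0.7, 1.0, -2.3]
opening: 0.0387
```

Emit:
{"op": "drive_tool", "data": {"moves": [0, 0, 0, 0, 0, 0.02, 0.9, 0, 0, 0, 0, 0, 0.03, 0.9, 0, 0, 0, 0, 0, 0.03, 0.9, 0, 0, 0, 0, 0, 0.02, 0.9, 0, 0, 0, 0, 0, 0, 0.9]}}

```text
t: 4.58
tool_pos: [0.5585, 0.172, 0.1103]
tool_rot: [2.507, 1.889, 0.007]
contact_force: [1.2, -0.3, -4.0]
opening: 0.0389
```

```bash
python3 pic.py scene 290 380 180 260 8 f1; python3 -c "
from h import *
o=ctrl.get_obs();print(o['tool_pos'],o['q'],o['contact_force'])"
```

```text
[0.55720549 0.17173056 0.10820487] [1.71345861e-01 6.00322176e-02 1.81847014e+00 2.78264349e-05
 1.26138546e+00 4.50804731e-01] [ 0.31463812  0.06383813 -2.55717518]
```

View pics/f1.png

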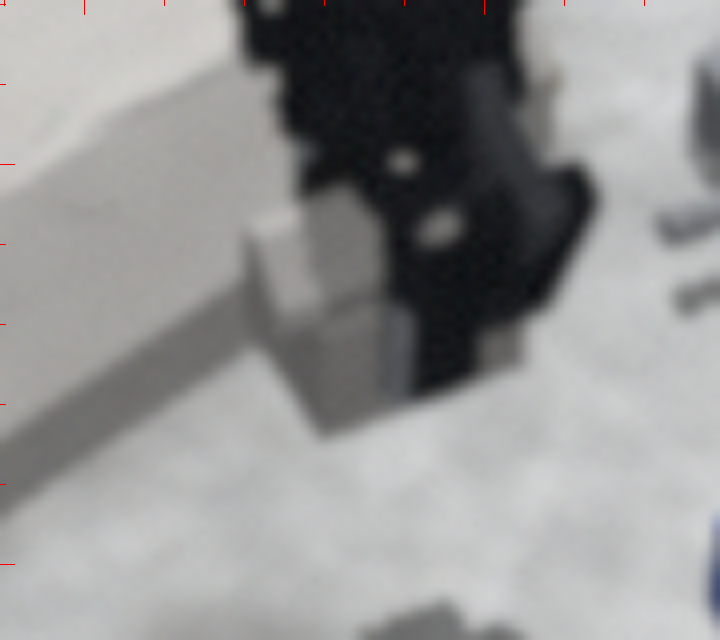

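Emit:
{"op": "drive_tool", "data": {"moves": [0, 0, 0, -0.0057, -0.05, 0, 0.9, 0, 0, 0, -0.0057, -0.05, 0, 0.9, 0, 0, 0, -0.0057, -0.05, 0, 0.9, 0, 0, 0, -0.0057, -0.05, 0, 0.9, 0, 0, 0, -0.0057, -0.051, 0, 0.9]}}

```text
t: 5.25
tool_pos: [0.5266, -0.0805, 0.1053]
tool_rot: [-2.507, -1.889, 0.003]
contact_force: [0.2, 0.3, -3.1]
opening: 0.0389
```

Emit:
{"op": "drive_tool", "data": {"moves": [0, 0, 0, 0, 0, 0, 0.9, 0, 0, 0, 0, 0, -0.03, 0.9, 0, 0, 0, 0, 0, -0.03, 0.9, 0, 0, 0, 0, 0, 0, 0.9, 0, 0, 0, 0, 0, 0, 0.9]}}

```text
t: 5.88
tool_pos: [0.5285, -0.0788, 0.0476]
tool_rot: [-2.508, -1.891, -0.0]
contact_force: [0.1, -0.4, -2.5]
opening: 0.0392
```

```bash
python3 pic.py scene 370 480 140 230 7 g1;python3 pic.py top 390 510 235 325 6 g2; python3 -c "
from h import *
o=ctrl.get_obs();print(o['tool_pos'],o['tool_rot'],o['contact_force'])"
```

```text
[ 0.52944859 -0.0793396   0.04881897] [2.50719161e+00 1.88973549e+00 2.49900429e-03] [ 0.43275957 -1.01611098 -2.54600993]
```

View pics/g1.png

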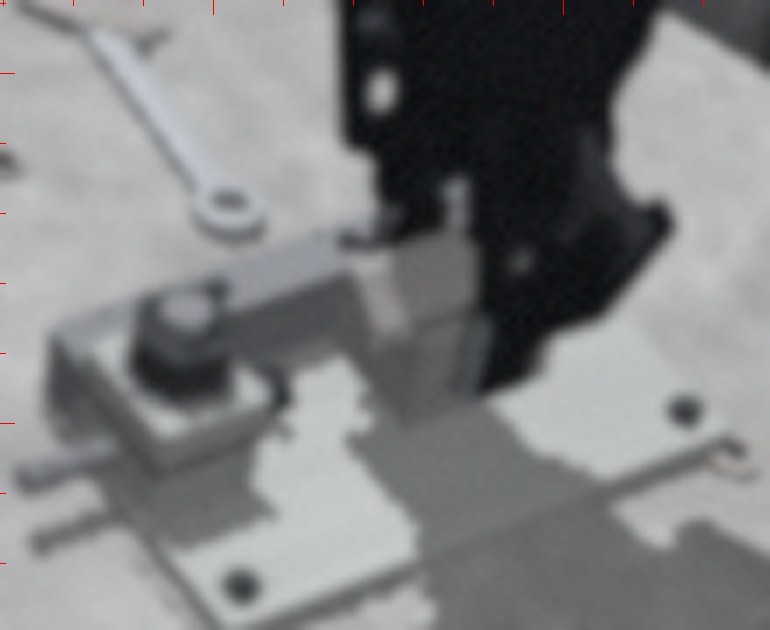

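View pics/g2.png

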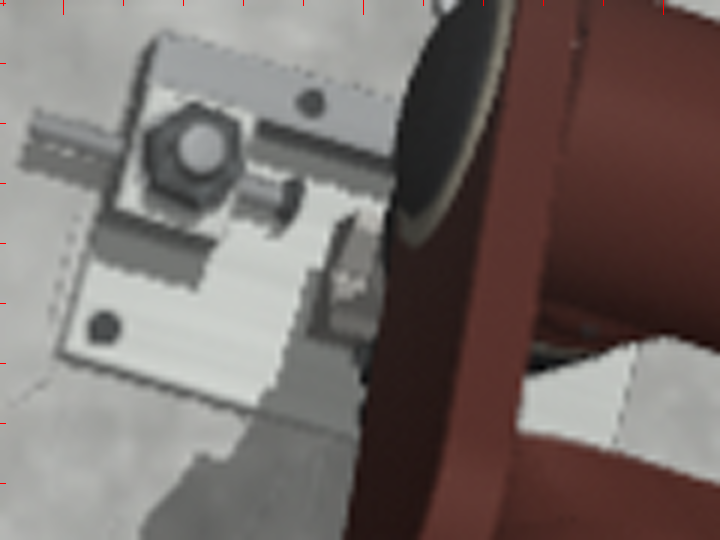

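Emit:
{"op": "drive_tool", "data": {"moves": [0, 0, 0, 0, 0, -0.012, 0.9, 0, 0, 0, 0, 0, -0.01, 0.9, 0, 0, 0, 0, 0, -0.006, 0.9, 0, 0, 0, 0, 0, -0.002, 0.9, 0, 0, 0, 0, 0, 0, 0.9]}}

```text
t: 6.6
tool_pos: [0.5285, -0.0794, 0.0173]
tool_rot: [2.509, 1.89, 0.0]
contact_force: [0.6, 0.1, -2.2]
opening: 0.0394
```

Emit:
{"op": "drive_tool", "data": {"moves": [0, 0, 0, 0, 0, -0.001, 0.9, 0, 0, 0, 0, 0, 0, 0.9, 0, 0, 0, 0, 0, 0, 0.9, 0, 0, 0, 0, 0, 0, 0.9, 0, 0, 0, 0, 0, 0, 0.9]}}

```text
t: 7.22
tool_pos: [0.5288, -0.0795, 0.0168]
tool_rot: [2.508, 1.89, 0.001]
contact_force: [-0.4, -0.1, 0.5]
opening: 0.039
```

Emit:
{"op": "drive_tool", "data": {"moves": [0, 0, 0, 0, 0, 0, 0.4, 0, 0, 0, 0, 0, 0, 0.4, 0, 0, 0, 0, 0, 0.02, 0.4, 0, 0, 0, 0, 0, 0.03, 0.4, 0, 0, 0, 0, 0, 0.03, 0.4]}}

```text
t: 7.85
tool_pos: [0.528, -0.0793, 0.0968]
tool_rot: [-2.509, -1.89, 0.001]
contact_force: [0.3, -0.4, -0.4]
opening: 0.051
```

Emit:
{"op": "drive_tool", "data": {"moves": [0, 0, 10, -0.01, 0.003, 0.01, 1, 0, 0, 10, -0.01, 0.003, 0, 1, 0, 0, 10, -0.01, 0.003, 0, 1, 0, 0, 10, -0.01, 0.003, 0, 1, 0, 0, 10, -0.01, 0.003, 0, 1]}}

```text
t: 8.48
tool_pos: [0.4778, -0.0642, 0.1062]
tool_rot: [-1.467, -2.778, 0.0]
contact_force: [0.6, 0.1, -0.4]
opening: 0.0003
```

Emit:
{"op": "drive_tool", "data": {"moves": [0, 0, 10, 0, 0, 0, 1, 0, 0, 10, 0, 0, 0, 1, 0, 0, 10, 0, 0, 0, 1, 0, 0, 10, 0, 0, 0, 1, 0, 0, 0, 0, 0, 0, 1]}}

```text
t: 9.1
tool_pos: [0.4782, -0.0644, 0.1062]
tool_rot: [-0.441, -3.11, -0.0]
contact_force: [0.7, 0.0, 0.0]
opening: 0.0
```

```bash
python3 pic.py scene 370 480 140 230 7 i1;python3 pic.py top 390 510 235 325 6 i2; python3 -c "
from h import *
o=ctrl.get_obs();print(o['tool_pos'],o['tool_rot'],o['contact_force'],o['opening'],o['q'])"
```

```text
[ 0.47821124 -0.0643645   0.10626437] [-4.41789943e-01 -3.11030581e+00  1.74075724e-05] [-0.67292454 -0.43192585  0.15844053] 0.0003913932560380148 [-2.88165562e-01 -1.83134234e-01  2.05364518e+00 -2.18196189e-05
  1.27114681e+00 -1.57676179e+00]
```

View pics/i1.png

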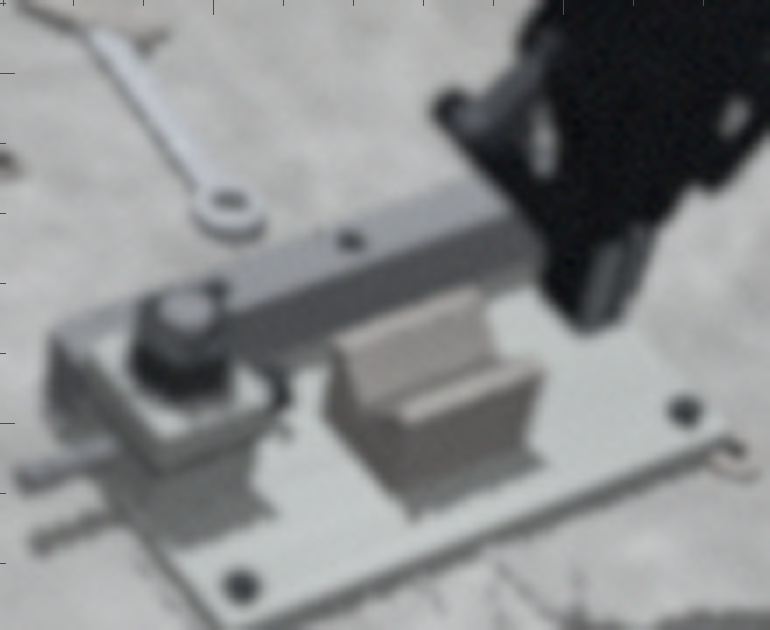

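View pics/i2.png

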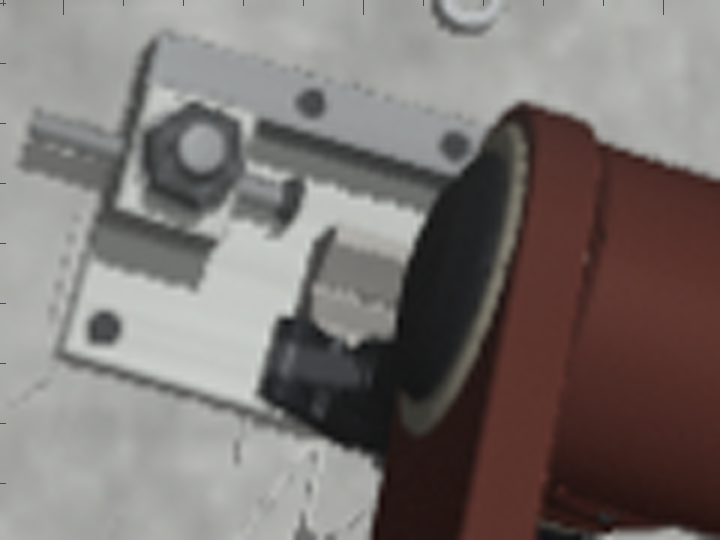

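The V-block stands on the plate, upright, about 25 mm off the fence and about 12 mm short of the pin nose (scene (410,197)). I'll lower the shut fingers beside it and push it toward the fence.

Emit:
{"op": "drive_tool", "data": {"moves": [0, 0, 0, 0, 0, -0.03, 1, 0, 0, 0, 0, 0, -0.03, 1, 0, 0, 0, 0, 0, -0.03, 1, 0, 0, 0, 0.0096, -0.0027, 0, 1, 0, 0, 0, 0.0077, -0.0022, 0, 1]}}

```text
t: 9.82
tool_pos: [0.4973, -0.0698, 0.0176]
tool_rot: [0.439, 3.109, -0.001]
contact_force: [0.3, -0.5, 0.7]
opening: 0.0002
```

Emit:
{"op": "drive_tool", "data": {"moves": [0, 0, 0, 0.0048, -0.0014, 0, 1, 0, 0, 0, 0.0048, -0.0014, 0, 1, 0, 0, 0, 0.0048, -0.0014, 0, 1, 0, 0, 0, 0.0048, -0.0014, 0, 1, 0, 0, 0, 0, 0, 0, 1]}}

```text
t: 10.45
tool_pos: [0.5157, -0.0752, 0.0164]
tool_rot: [0.437, 3.109, -0.0]
contact_force: [0.4, 0.4, -0.1]
opening: -0.0
```

```bash
python3 pic.py scene 370 480 140 230 7 j1
```

```text
(no output)
```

View pics/j1.png

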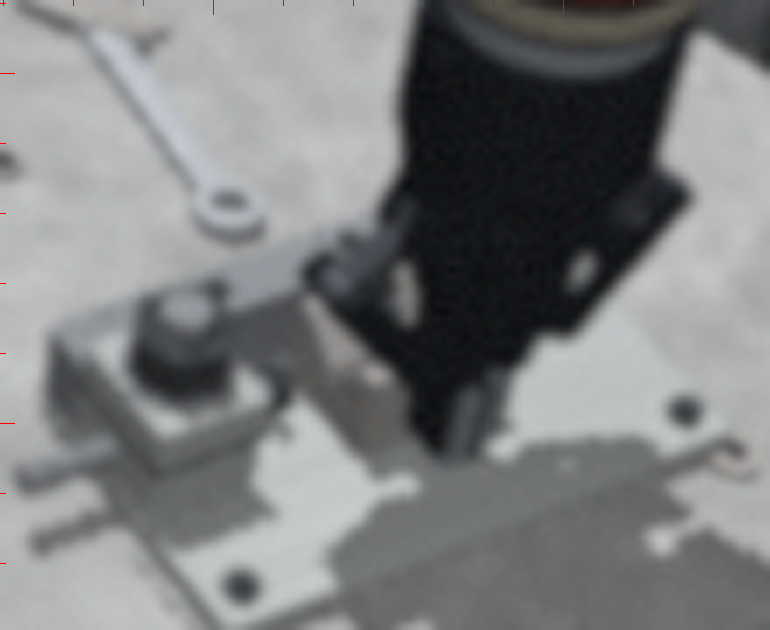

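The block is being pushed (its near corner is now at scene (425,206)) and has about 10 mm to go.

Emit:
{"op": "drive_tool", "data": {"moves": [0, 0, 0, 0.0014, -0.0004, 0, 1, 0, 0, 0, 0.0014, -0.0004, 0, 1, 0, 0, 0, 0.0014, -0.0004, 0, 1, 0, 0, 0, 0.0014, -0.0004, 0, 1, 0, 0, 0, 0.0014, -0.0004, 0, 1]}}

```text
t: 11.12
tool_pos: [0.5218, -0.0769, 0.0162]
tool_rot: [-0.438, -3.111, 0.0]
contact_force: [-2.8, 0.2, 0.2]
opening: 0.0001
```

Emit:
{"op": "drive_tool", "data": {"moves": [0, 0, 0, 0.001, -0.0003, 0, 1, 0, 0, 0, 0.001, -0.0003, 0, 1, 0, 0, 0, 0, 0, 0, 1, 0, 0, 0, 0, 0, 0, 1, 0, 0, 0, 0, 0, 0, 1]}}

```text
t: 11.75
tool_pos: [0.524, -0.0776, 0.0164]
tool_rot: [0.438, 3.11, -0.0]
contact_force: [0.3, 0.6, -0.7]
opening: -0.0001
```

Emit:
{"op": "drive_tool", "data": {"moves": [0, 0, 0, 0.0005, -0.0001, 0, 1, 0, 0, 0, 0.0005, -0.0001, 0, 1, 0, 0, 0, 0.0005, -0.0002, 0, 1, 0, 0, 0, 0.0005, -0.0001, 0, 1, 0, 0, 0, 0.0005, -0.0002, 0, 1]}}

```text
t: 12.38
tool_pos: [0.5248, -0.0777, 0.0164]
tool_rot: [-0.437, -3.107, -0.001]
contact_force: [-11.4, 2.4, 7.9]
opening: 0.0001
```

Fence contact felt: 11 N at the expected travel. I'll back off and look.

Emit:
{"op": "drive_tool", "data": {"moves": [0, 0, 0, -0.0048, 0.0014, 0, 1, 0, 0, 0, -0.0192, 0.0054, 0, 1, 0, 0, 0, -0.0192, 0.0054, 0.04, 1, 0, 0, 0, 0, 0, 0.05, 1, 0, 0, -10, 0, 0, 0, 1]}}

```text
t: 13.0
tool_pos: [0.487, -0.067, 0.1119]
tool_rot: [0.711, 3.047, -0.001]
contact_force: [-0.2, -0.2, -0.2]
opening: 0.0001
```

Emit:
{"op": "drive_tool", "data": {"moves": [0, 0, -10, -0.0131, -0.0462, 0, 1, 0, 0, -10, -0.0131, -0.0462, 0, 1, 0, 0, -10, 0, 0, 0, 1, 0, 0, -10, 0, 0, 0, 1, 0, 0, -10, 0, 0, 0, 1]}}

```text
t: 13.62
tool_pos: [0.4574, -0.1589, 0.1066]
tool_rot: [1.941, 2.467, 0.001]
contact_force: [0.1, 0.8, 0.4]
opening: -0.0003
```

Emit:
{"op": "drive_tool", "data": {"moves": [0, 0, -10, 0, 0, 0, 1, 0, 0, -10, 0, 0, 0, 1, 0, 0, -10, 0, 0, 0, 1, 0, 0, 0, 0, 0, 0, 1, 0, 0, 0, 0, 0, 0, 1]}}

```text
t: 14.25
tool_pos: [0.4571, -0.1585, 0.1064]
tool_rot: [2.506, 1.893, 0.001]
contact_force: [0.3, 0.1, 0.7]
opening: -0.0001
```

```bash
python3 pic.py scene 370 480 140 230 7 k1;python3 pic.py top 390 510 235 325 6 k2; python3 -c "
from h import *
o=ctrl.get_obs();print(o['tool_pos'],o['tool_rot'],o['contact_force'],o['q'])"
```

```text
[ 0.45701673 -0.15844518  0.10638849] [2.50741232e+00 1.89189374e+00 4.07617168e-04] [0.388614   1.04091826 0.54349115] [-4.87745373e-01 -1.80636666e-01  2.05127127e+00  1.88888148e-05
  1.27038302e+00 -2.09730412e-01]
```

View pics/k1.png

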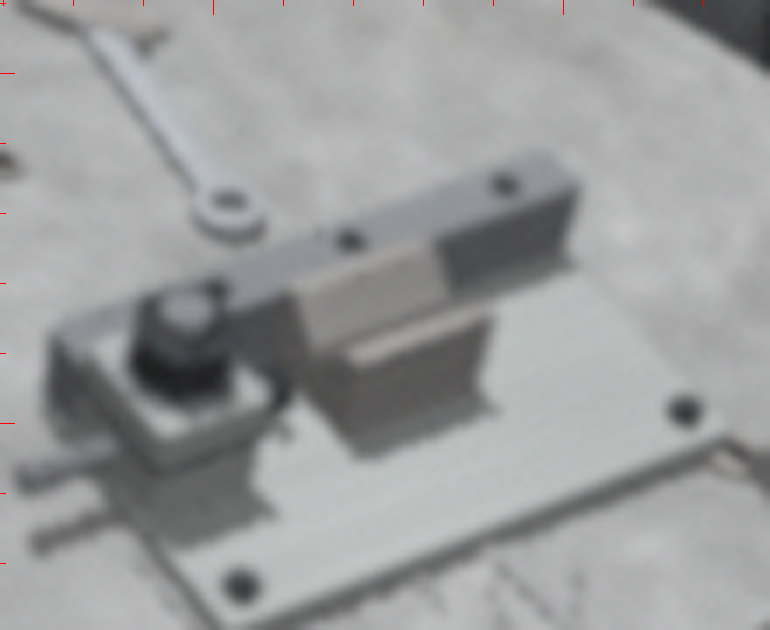

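View pics/k2.png

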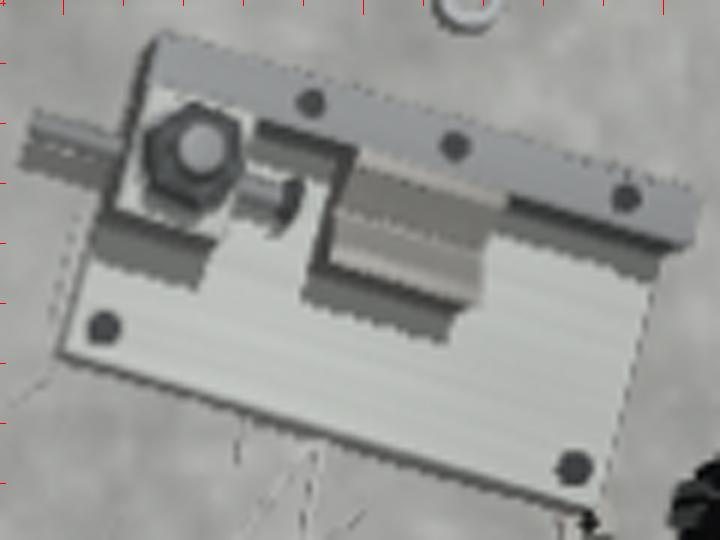

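Flush along the fence, with a gap of roughly 10 mm to the nose (top d1-crop (292,200) against the block end at (335,230)). Next I go behind the −y end.

Emit:
{"op": "drive_tool", "data": {"moves": [0, 0, 0, 0.0374, 0.0105, 0, 1, 0, 0, 0, 0.0373, 0.0104, 0, 1, 0, 0, 0, 0, 0, -0.04, 1, 0, 0, 0, 0, 0, -0.03, 1, 0, 0, 0, 0, 0, -0.0174, 1]}}

```text
t: 14.98
tool_pos: [0.5306, -0.137, 0.017]
tool_rot: [-2.507, -1.89, 0.002]
contact_force: [-0.4, 0.9, -0.1]
opening: 0.0001
```

Emit:
{"op": "drive_tool", "data": {"moves": [0, 0, 0, 0.0014, 0.0048, 0, 1, 0, 0, 0, 0.0014, 0.0048, 0, 1, 0, 0, 0, 0.0014, 0.0048, 0, 1, 0, 0, 0, 0, 0, 0, 1, 0, 0, 0, 0, 0, 0, 1]}}

```text
t: 15.6
tool_pos: [0.5361, -0.1231, 0.0194]
tool_rot: [2.508, 1.89, 0.001]
contact_force: [-1.0, -0.6, -1.1]
opening: 0.0
```

```bash
python3 pic.py scene 370 480 140 230 7 l1;python3 pic.py top 390 510 235 325 6 l2; python3 -c "
from h import *
o=ctrl.get_obs();print(o['tool_pos'],o['tool_rot'],o['contact_force'],o['q'])"
```

```text
[ 0.53582865 -0.12317277  0.01908889] [2.50900272e+00 1.89016912e+00 1.75560616e-04] [-0.2614452   0.48886805 -0.35393158] [-3.61289761e-01  1.07128098e-01  1.93732647e+00 -6.30843089e-05
  1.09684018e+00 -8.17540397e-02]
```

View pics/l1.png

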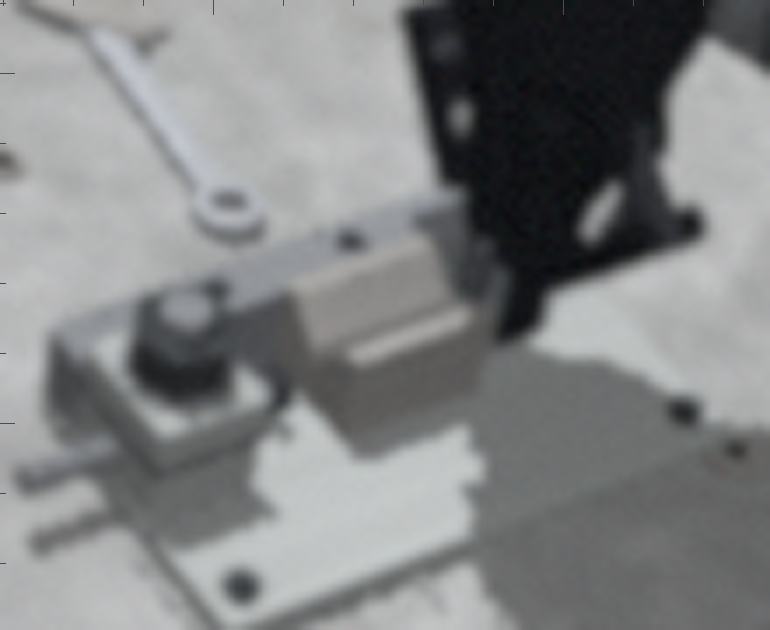

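View pics/l2.png

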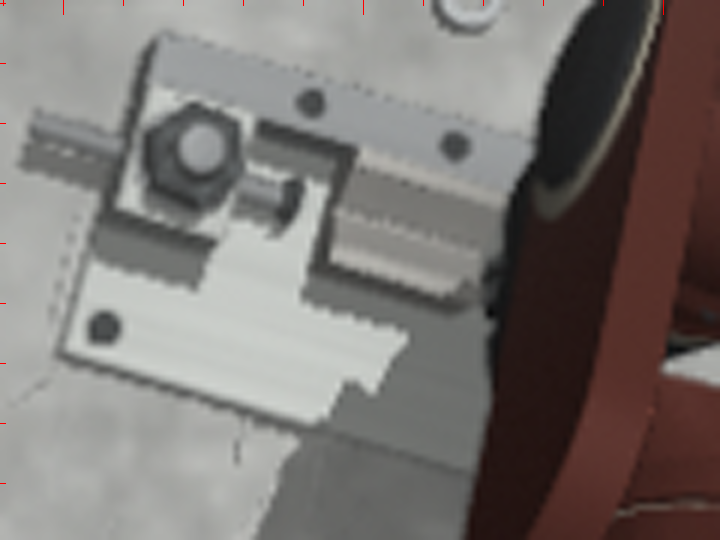

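The fingers are about 3 mm behind the block end and clear of the fence. Feeling forward now.

Emit:
{"op": "drive_tool", "data": {"moves": [0, 0, 0, 0.0004, 0.0014, 0, 1, 0, 0, 0, 0.0004, 0.0014, 0, 1, 0, 0, 0, 0.0004, 0.0014, 0, 1, 0, 0, 0, 0.0004, 0.0014, 0, 1, 0, 0, 0, 0.0004, 0.0014, 0, 1]}}

```text
t: 16.32
tool_pos: [0.5377, -0.1161, 0.0189]
tool_rot: [-2.509, -1.89, 0.0]
contact_force: [-1.4, -0.7, 0.0]
opening: 0.0001
```

Emit:
{"op": "drive_tool", "data": {"moves": [0, 0, 0, 0.0002, 0.0007, 0, 1, 0, 0, 0, 0.0002, 0.0007, 0, 1, 0, 0, 0, 0.0002, 0.0007, 0, 1, 0, 0, 0, 0.0002, 0.0007, 0, 1, 0, 0, 0, 0.0002, 0.0007, 0, 1]}}

```text
t: 16.95
tool_pos: [0.5387, -0.1125, 0.0189]
tool_rot: [-2.509, -1.89, 0.0]
contact_force: [-1.3, -2.1, -0.0]
opening: -0.0
```

```bash
python3 pic.py scene 370 480 140 230 7 n1;python3 pic.py top 390 510 235 325 6 n2; python3 -c "
from h import *
o=ctrl.get_obs();print(o['tool_pos'],o['tool_rot'],o['contact_force'])"
```

```text
[ 0.53878085 -0.11240996  0.01887203] [-2.50901723e+00 -1.89031418e+00 -1.83597690e-04] [-0.75690758 -1.70289581  0.42291055]
```

View pics/n1.png

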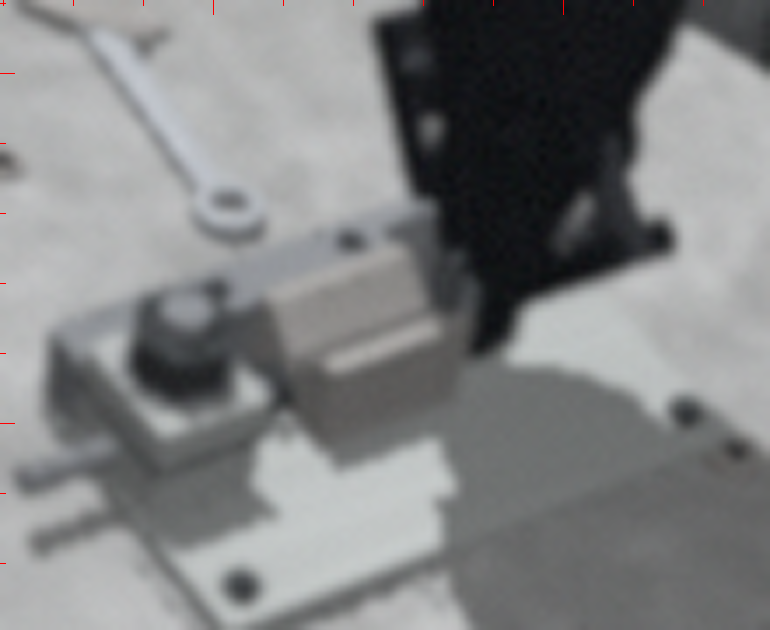

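View pics/n2.png

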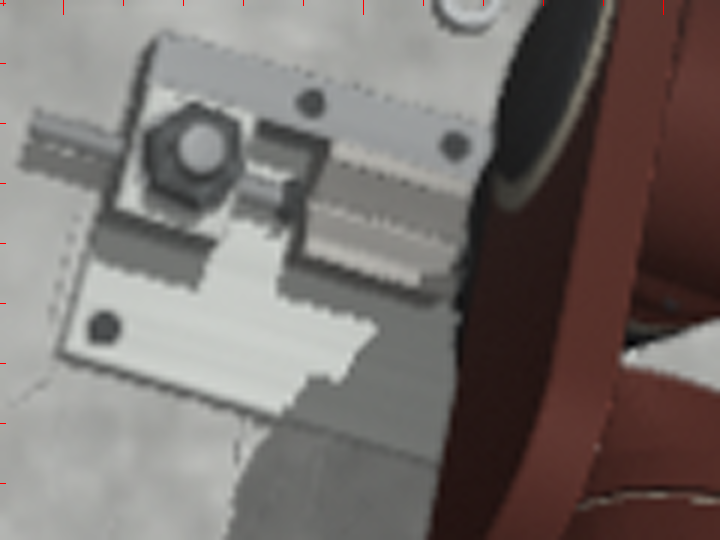

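Sliding steadily at about 2 N and near the nose. Going on in finer steps.

Emit:
{"op": "drive_tool", "data": {"moves": [0, 0, 0, 0.0001, 0.0003, 0, 1, 0, 0, 0, 0.0001, 0.0004, 0, 1, 0, 0, 0, 0.0001, 0.0003, 0, 1, 0, 0, 0, 0.0001, 0.0004, 0, 1, 0, 0, 0, 0.0001, 0.0003, 0, 1]}}

```text
t: 17.68
tool_pos: [0.5393, -0.1108, 0.0189]
tool_rot: [-2.509, -1.89, 0.0]
contact_force: [-0.7, -1.3, -0.2]
opening: -0.0002
```

Emit:
{"op": "drive_tool", "data": {"moves": [0, 0, 0, 0.0001, 0.0003, 0, 1, 0, 0, 0, 0.0001, 0.0004, 0, 1, 0, 0, 0, 0.0001, 0.0003, 0, 1, 0, 0, 0, 0.0001, 0.0004, 0, 1, 0, 0, 0, 0.0001, 0.0003, 0, 1]}}

```text
t: 18.3
tool_pos: [0.5393, -0.1107, 0.0189]
tool_rot: [2.507, 1.89, -0.005]
contact_force: [-3.7, -9.1, 0.7]
opening: 0.0004
```

Contact with the pin at about 10 N (under 18 N) and the tool stopped advancing. Backing off and checking.

Emit:
{"op": "drive_tool", "data": {"moves": [0, 0, 0, -0.0005, -0.0019, 0, 1, 0, 0, 0, -0.0054, -0.0192, 0, 1, 0, 0, 0, -0.0054, -0.0192, 0.02, 1, 0, 0, 0, -0.0054, -0.0192, 0.04, 0.2, 0, 0, -10, -0.0054, -0.0192, 0.05, 0.2]}}

```text
t: 18.92
tool_pos: [0.5167, -0.1892, 0.1306]
tool_rot: [-2.668, -1.656, 0.0]
contact_force: [0.7, -0.6, -0.1]
opening: 0.036
```

```bash
python3 pic.py scene 370 480 140 230 7 o1;python3 pic.py top 390 510 235 325 6 o2; python3 -c "
from h import *
o=ctrl.get_obs();print(o['tool_pos'],o['tool_rot'],o['contact_force'])"
```

```text
[ 0.52141427 -0.19264577  0.1381199 ] [2.65709334 1.65146208 0.01159694] [ 0.72943669 -0.88373231  0.37831576]
```

View pics/o1.png

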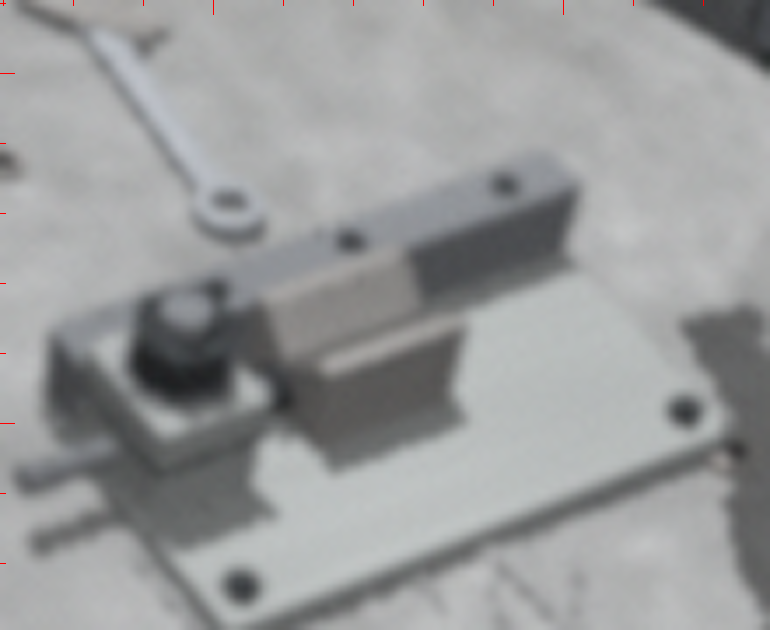

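View pics/o2.png

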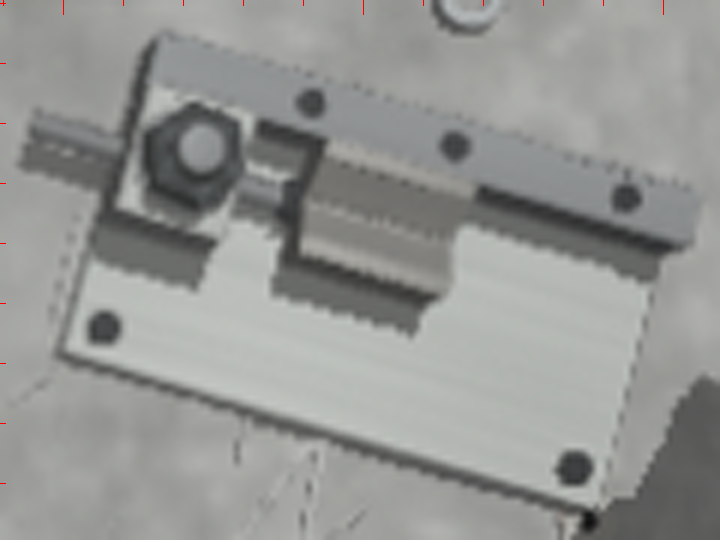

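The block sits flush on the fence with its end on the nose at top crop (297,200). The pin tail at (35,115) hasn't moved. Now the nut angle.

Run:
```python
import cv2
t=cv2.imread("pics/o2_full.png")[245:280,405:440]
c=cv2.resize(t,None,fx=20,fy=20,interpolation=cv2.INTER_CUBIC)
c=cv2.convertScaleAbs(c,alpha=1.8,beta=-20)
cv2.imwrite("pics/p1.png",c[:600])
```

```text
(no output)
```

View pics/p1.png

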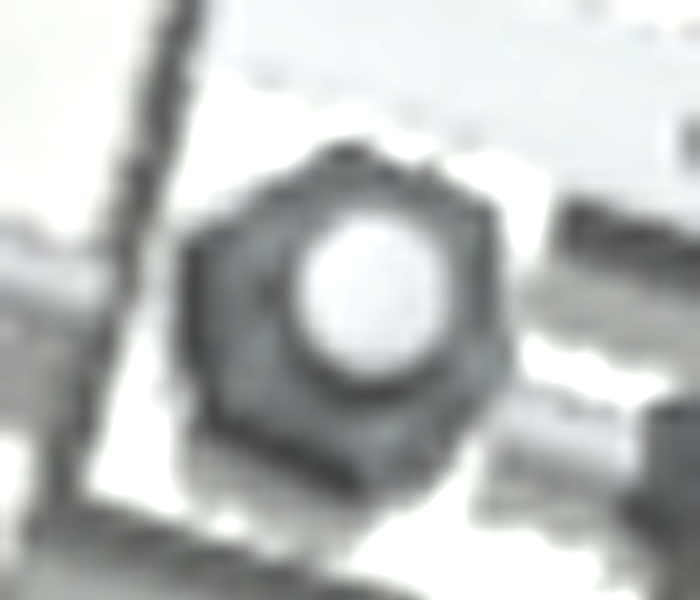

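Run:
```python
from m import *
v=np.array([(345,145),(495,215),(515,365),(370,490),(205,415),(195,245)],float)
px=(v+.5)/20-.5+np.array([405,245]); W=plane("top",px,.0685)[:,:2]
c=W.mean(0);print(c); d=W-c; print(np.hypot(*d.T)*1000); a=np.degrees(np.arctan2(d[:,1],d[:,0])); print(a)
z=np.exp(1j*np.radians(6*a)).mean(); vert=np.degrees(np.angle(z))/6; print("vertex phase",vert,"flat normals",vert+30,vert-30,abs(z))
s=plane("top",(np.array([370,295])+.5)/20-.5+np.array([405,245]),.076);print("stud",s)
```

```text
[ 0.57152251 -0.01055268]
[16.42314111 16.9923093  16.36578291 17.38426553 17.91604742 16.70065799]
[   2.63891034  -54.59377578 -107.15057517 -175.46306038  125.29602305
   67.99638442]
vertex phase 6.391123922634887 flat normals 36.39112392263489 -23.608876077365114 0.9431511968049194
stud [[ 0.57202972 -0.01067671  0.076     ]]
```

Nut flats normal is at about −23.6°, so the nut is at roughly 0.14 rad. Its centre in the robot frame is about (0.574, −0.008).

Emit:
{"op": "drive_tool", "data": {"moves": [0, 0, 2.4, 0.01, 0.036, 0, 0.3, 0, 0, 0, 0.01, 0.036, 0, 0.3, 0, 0, 0, 0.01, 0.036, 0, 0.3, 0, 0, 0, 0.01, 0.036, 0, 0.3, 0, 0, 0, 0.01, 0.036, 0, 0.3]}}

```text
t: 19.65
tool_pos: [0.5682, -0.0075, 0.13]
tool_rot: [2.628, 1.719, 0.002]
contact_force: [-0.2, -0.3, 0.6]
opening: 0.06
```

Emit:
{"op": "drive_tool", "data": {"moves": [0, 0, 0, 0, 0, 0, 0.3, 0, 0, 0, 0, 0, 0, 0.3, 0, 0, 0, 0, 0, 0, 0.3, 0, 0, 0, 0, 0, 0, 0.3, 0, 0, 0, 0, 0, 0, 0.3]}}

```text
t: 20.27
tool_pos: [0.5676, -0.0084, 0.1289]
tool_rot: [-2.63, -1.719, 0.0]
contact_force: [-0.3, 0.1, 0.1]
opening: 0.0598
```

Emit:
{"op": "drive_tool", "data": {"moves": [0, 0, 0, 0.0064, 0.0005, 0, 0.3, 0, 0, 0, 0, 0, -0.02, 0.3, 0, 0, 0, 0, 0, -0.02, 0.3, 0, 0, 0, 0, 0, -0.02, 0.3, 0, 0, 0, 0, 0, 0, 0.3]}}

```text
t: 20.9
tool_pos: [0.5717, -0.007, 0.0653]
tool_rot: [-2.625, -1.718, 0.007]
contact_force: [-0.7, -0.0, -0.9]
opening: 0.0598
```

```bash
python3 pic.py scene 360 450 120 210 7 r1; python3 -c "
from h import *
o=ctrl.get_obs();print(o['tool_pos'],o['tool_rot'],o['contact_force'])"
```

```text
[ 0.57289847 -0.00719152  0.06704874] [-2.62713032 -1.71880418  0.00387825] [-0.50866397  0.51155692  0.52822796]
```

View pics/r1.png

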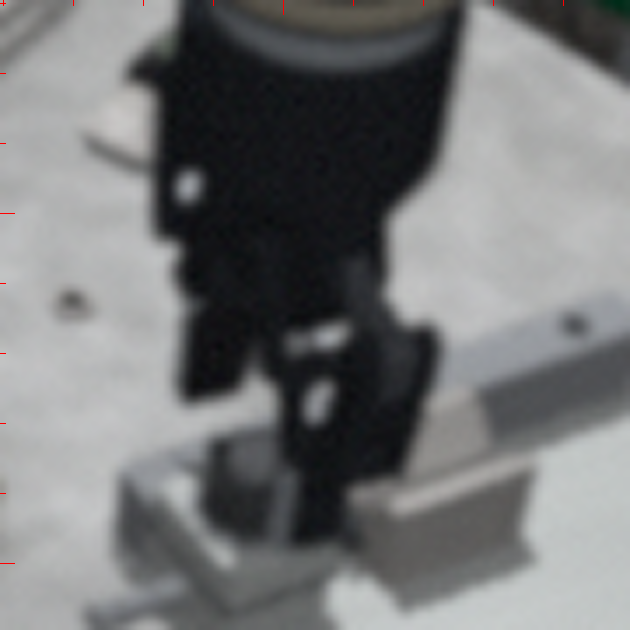

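Emit:
{"op": "drive_tool", "data": {"moves": [0, 0, 0, 0.0005, -0.0005, -0.009, 0.3, 0, 0, 0, 0, 0, -0.003, 0.3, 0, 0, 0, 0, 0, 0, 0.9, 0, 0, 0, 0, 0, 0, 0.9, 0, 0, 0, 0, 0, 0, 0.9], "newtons": 50}}

```text
t: 21.58
tool_pos: [0.5745, -0.0078, 0.0575]
tool_rot: [-2.629, -1.72, 0.0]
contact_force: [-3.1, 0.1, 3.7]
opening: 0.0282
```

```bash
python3 -c "
from h import *
o=ctrl.get_obs();print(o['tool_pos'],o['tool_rot'],o['contact_force'],o['wrist_torque'],o['opening'])"
```

```text
[ 0.57445713 -0.00775527  0.05754708] [-2.62865037e+00 -1.71954264e+00  4.78832363e-04] [-3.14830844  0.07019292  3.67192612] [ 0.15359164  0.62599673 -0.11547553] 0.028219710834269645
```

Gripped on the flats. Turning clockwise.

Emit:
{"op": "drive_tool", "data": {"moves": [0, 0, -5, 0, 0, 0, 0.9, 0, 0, -6, 0, 0, 0, 0.9, 0, 0, -6, 0, 0, 0, 0.9, 0, 0, -6, 0, 0, 0, 0.9, 0, 0, -6, 0, 0, 0, 0.9]}}

```text
t: 22.2
tool_pos: [0.5753, -0.0084, 0.0576]
tool_rot: [2.976, 1.002, 0.002]
contact_force: [-0.2, -1.9, 1.9]
opening: 0.0285
```

```bash
cat > st.py <<'E'
from h import *
o=ctrl.get_obs();r=o['tool_rot'];print(o['tool_pos'],"yaw",2*np.degrees(np.arctan2(r[1],r[0]))%180-90,o['contact_force'],o['wrist_torque'],o['opening'])
E
python3 st.py; python3 pic.py scene 360 450 120 210 7 s1
```

```text
[ 0.5752755  -0.00838655  0.0575794 ] yaw -52.77582441895789 [-0.15749003 -1.89844986  1.89422549] [-0.21282863  0.09210157  0.11280513] 0.028477515554829268
```

View pics/s1.png

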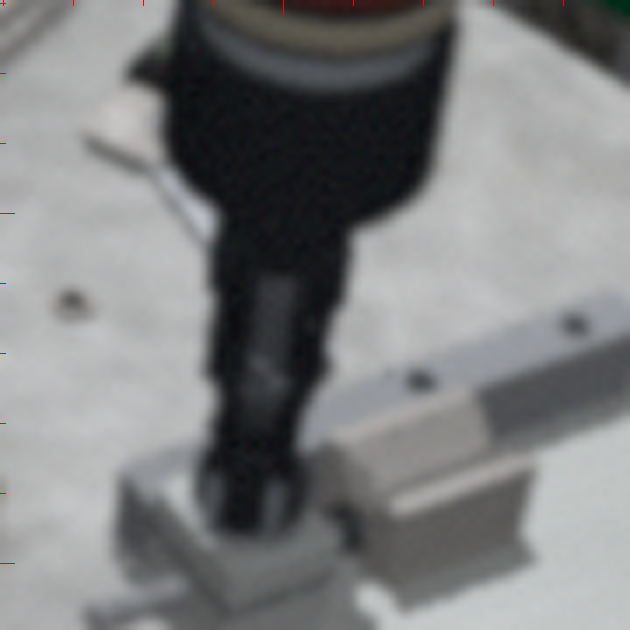

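Torque of 0.11 N m matches the stated friction, so the nut is turning with the tool. The block has not moved.

Emit:
{"op": "drive_tool", "data": {"moves": [0, 0, -6, 0, 0, 0, 0.9, 0, 0, -6, 0, 0, 0, 0.9, 0, 0, -6, 0, 0, 0, 0.9, 0, 0, -6, 0, 0, 0, 0.9, 0, 0, -5, 0, 0, 0, 0.9]}}

```text
t: 22.88
tool_pos: [0.5757, -0.0093, 0.0576]
tool_rot: [3.13, 0.228, 0.004]
contact_force: [1.0, -4.7, 0.3]
opening: 0.0286
```

```bash
python3 st.py
```

```text
[ 0.57568833 -0.00933648  0.05757953] yaw -81.669051901503 [ 0.97323919 -4.73760211  0.31258597] [-0.78225098 -0.15531635  0.16409606] 0.028632219512955727
```

Emit:
{"op": "drive_tool", "data": {"moves": [0, 0, -1, 0, 0, 0, 0.9, 0, 0, -1, 0, 0, 0, 0.9, 0, 0, -1, 0, 0, 0, 0.9, 0, 0, -1, 0, 0, 0, 0.9, 0, 0, 0, 0, 0, 0, 0.9]}}

```text
t: 23.5
tool_pos: [0.5757, -0.0095, 0.0576]
tool_rot: [3.135, 0.128, 0.004]
contact_force: [2.0, -5.4, 0.7]
opening: 0.0282
```

```bash
python3 st.py
```

```text
[ 0.575729   -0.00945721  0.05762964] yaw -85.30647061548024 [ 1.99016302 -5.351202    0.70410627] [-0.83471384 -0.19803497  1.03345735] 0.02815971859897098
```

Torque jumped to 1.0 N m at nut angle of about 1.2 rad, so it is on the end stop. Releasing and leaving.

Emit:
{"op": "drive_tool", "data": {"moves": [0, 0, 0, 0, 0, 0, 0.4, 0, 0, 0, 0, 0, 0, 0.4, 0, 0, 0, 0, 0, 0, 0.4, 0, 0, 0, 0, 0, 0.03, 0.4, 0, 0, 0, 0, 0, 0.05, 0.4]}}

```text
t: 24.12
tool_pos: [0.5726, -0.0074, 0.1351]
tool_rot: [-3.138, -0.121, 0.009]
contact_force: [0.7, -0.2, -0.2]
opening: 0.0517
```

Emit:
{"op": "drive_tool", "data": {"moves": [0, 0, 0, 0, 0, 0.05, 0.4, 0, 0, 0, -0.05, -0.03, 0.03, 0.4, 0, 0, 0, -0.05, -0.03, 0, 0.4, 0, 0, 0, -0.05, -0.05, 0, 0.4, 0, 0, 0, -0.02, -0.06, 0, 0.4]}}

```text
t: 24.75
tool_pos: [0.4113, -0.1701, 0.2155]
tool_rot: [3.139, 0.124, 0.002]
contact_force: [1.7, -0.0, 0.2]
opening: 0.0515
```

Emit:
{"op": "drive_tool", "data": {"moves": [0, 0, 0, -0.02, -0.06, 0, 0.4, 0, 0, 0, 0, -0.06, 0, 0.4, 0, 0, 0, 0, -0.03, 0, 0.4, 0, 0, 0, 0, 0, 0, 0.4, 0, 0, 0, 0, 0, 0, 0.4]}}

```text
t: 25.38
tool_pos: [0.3932, -0.3184, 0.2152]
tool_rot: [-3.138, -0.121, 0.0]
contact_force: [0.8, -0.4, -0.3]
opening: 0.0513
```

```bash
python3 st.py; python3 pic.py scene 370 480 140 230 7 u1;python3 pic.py top 390 510 235 325 6 u2
```

```text
[ 0.39317973 -0.3184479   0.21520889] yaw -85.58662285723346 [ 0.78534849 -0.38442703 -0.2657806 ] [-0.01851109  0.02965081  0.07708913] 0.05131005131412793
```

View pics/u1.png

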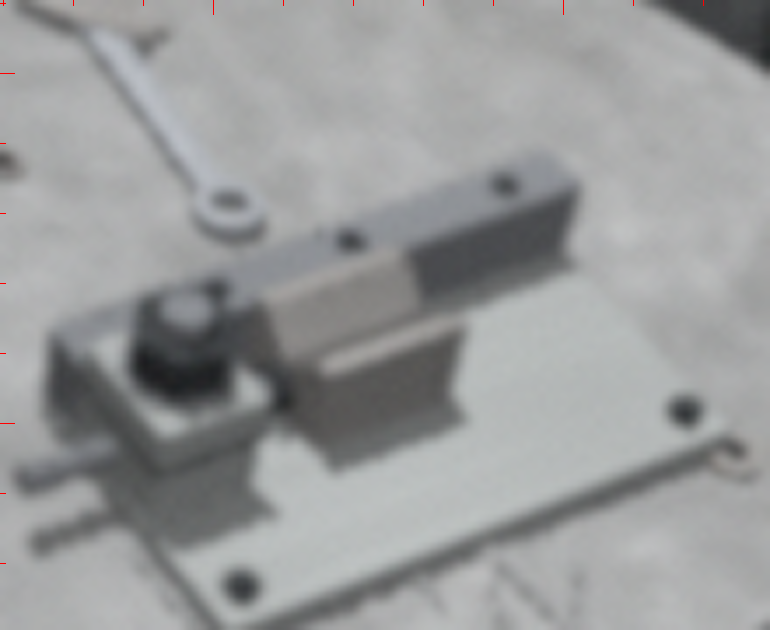

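View pics/u2.png

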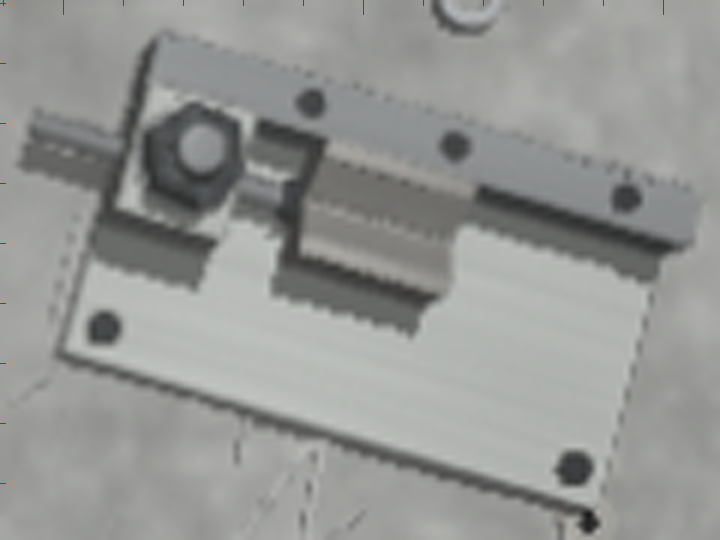

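The block is unchanged: flush on the fence, end at the nose. The nut looks almost the same, as expected after about 60°. The gripper opening stayed at 28 mm throughout, so the jaws did not slip round the hex.

```bash
python3 -c "
from station import ctrl
print(ctrl.finish_job())"
```

```text
the job is handed in; nothing more can be done
None
```

I put the steel V-block home in the jig corner, tightened the lock nut and handed the job in at about 25 s. The job reports no verdict, so this rests on my own checks.

- **V-block:** I set it on the plate and pushed it against the fence with shut fingers, feeling about 11 N at contact. I then slid it at about 2 N until it met the pin at about 10 N, below the 18 N at which the pin slips. After I backed off, the images showed it flush on the fence with its end on the nose.
- **Pin:** its tail looked unmoved in the pictures, but I did not measure it.
- **Nut:** I turned it about 61° clockwise. The torque was about 0.11–0.16 N m on the way, then jumped to 1.0 N m at roughly 1.2 rad, its end stop. The pictures can't confirm the turn, because a hex looks the same after 60°. The evidence is the torque jump and the jaw opening, which stayed at 28 mm with no slip.
- **Cameras:** the two views disagreed by about 5 mm in y. I used their mean, and the grasp and both contacts then fell where expected.
- **Other blocks and electrode:** no move went near them, but I did not look at them again at the end.

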